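# Lay out the plate-filling row around the PCR plate

## Robot

A 7-joint arm with a two-finger parallel gripper is mounted at the origin on the work surface. World frame = base frame: x ahead of the robot, y to its left, z up, the work surface at z = 0. Lengths are in m, angles in rad, forces in N, time in s.
With the tool pointing down it reaches from about 0.4 to 0.925 m from the base axis. Payload 4.1 kg.
Tool frame: the origin (TCP) lies on the mounting face of the last link; the fingertips stand 173 mm ahead of it and the grasp point (between the pads) lies 155 mm ahead of it; z points along the fingers, y is the direction in which the jaws open and shut (so a half turn about z gives the same grasp; the last joint's range is limited). The gripper opens to 85 mm and grips with 20 to 120 N. Pads are 22 mm wide; open, the fingers measure 114 mm over their backs; the gripper's body (76 mm by 85 mm) begins 54 mm behind the grasp point. The pads swing forward as they close: fully open they stand 13 mm farther back than shut.
Start: joints at [-1.406, 0.398, 0.045, 1.537, -0.019, 1.207, -0.051], TCP at [0.169, 0.628, 0.405] pointing down, gripper open.
Joint ranges: [-2.82, 2.82], [-0.49, 2.23], [-1.37, 1.46], [0, 2.46], [-1.36, 4.5], [0.23, 2], [-2.94, 2.94]. Speed limits (rad/s): [2.57, 2.57, 3.14, 3.14, 3.14, 3.14, 3.14].

## Interface

Orientations are given as a rotation vector (axis times angle).
In Python, from bench import bot gives the robot as it stands. The module is installed in compiled form; this text tells all that it offers.
- The arm moves only by the tool arm_command, never from a script. Its arguments are lists of equal length, an entry for each row: "grip": the closure, from 0 (fully open) to 1 (shut); "slide": the shift along the world's x, y, z in mm, a list of three; "dr": the turn, a rotation vector about the world's x, y, z in rad, a list of three. In form: {"grip": [grip, ...], "slide": [[x, y, z], ...], "dr": [[rx, ry, rz], ...]}. A call has 1 to 5 rows; each row is the pose to reach, as a shift and turn from the pose commanded when the call began; what a row does not reach only later rows make up. A row lasts 1/10 s, in which the tool goes at most 50 mm and 8.59 degrees, less where a joint would pass 70% of its speed; a pose out of reach is approached as far as the arm can. A call with a gripper value outside its range is refused whole. The fingers move at their own pace and stop on an object; "grip_force" is the grip in N (left out, the last holds). Time passes only in rows, so rows that repeat a pose let the fingers close. It gives the time, the measured TCP pose, the force and the opening at its end, in the units of the state.
- bot.read_state(): the state, without advancing time (a new reading comes with each control period).
- bot.get_image(name): name is "scene" or "top" or "wrist"; returns the picture (480x640x3 uint8, red, green, blue); there is no depth.
- bot.get_calibration(name): a dict with "fx", "fy", "cx", "cy" (pixels), "pose" (4x4, takes a point from camera to world coordinates). Camera axes: x right, y down, z forward; pixel columns grow to the right and rows downward; lengths in m; the calibration is good to about 2 mm. A picture is of the moment at which its call begins: read the wrist's pose just before it. get_calibration takes no time and is no camera call; for the wrist camera it gives the pose at the moment of the call.
- bot.close_job(): hands the job in, once; it reports no verdict.
The state is a dict: "clock": time; "q": joint angles; "joint_vel": joint speeds; "tau": joint torques, N m; "eef_pos": TCP position; "tcp_rot": TCP orientation; "contact_force": force on the tool from outside, world axes, zero at the start; "wrist_torque": the same for the moment, N m; "gripper_width": finger opening in m.
Only numpy, scipy, OpenCV 4.12 (cv2) and the standard library are available. Lean on these libraries where they do the work, as an engineer would, in place of code of your own. Each camera call takes 0.05 s, during which the arm holds its last target.

## Task

Lay out the bench for filling the PCR plate: one straight row, evenly spaced centre to centre with the long sides parallel, in the order tip box, reagent reservoir, PCR plate on its cold block, tip-waste tub, the tip box and the plate staying where they are (either may be on the left) and the reservoir midway between them. Close the reservoir with its lid, seated flat with the plug inside the trough, and stand the buffer bottle directly behind the reservoir (its end away from the robot), on its long centre line, with about 3 cm of free bench between. Do not disturb the amber jar or the tube block.

Things in the scene. Friction and masses are not known exactly. Their poses are not given: they have to be found in the camera images.
- reservoir: empty reagent reservoir: open white trough, 130 long x 46 wide x 32 high, walls 3 thick, V-shaped sloping inside, about 70 g. Origin: centre of its underside. Its x axis runs along its length (130), y across (46), z up. It starts lying roughly along world y. Both ends are alike. Grasp it across the 46 mm, at mid-length
- lid: white lid, 45 g: plate 136 x 54 x 3, plug 114 x 30 x 5 deep below, grip rib 70 x 14 x 15 on top (heights above origin: plug 0-5, plate 5-8, rib 8-23). Origin: centre of plug underside; x along its length and the rib; ends alike. Starts plug down, roughly along world y. Seated, the plate rests on the rim, the plug has 5 play all round, its origin 27 above the reservoir's. Pinch the rib
- tub: tip-waste tub: open grey box without lid, 120 long x 58 wide x 65 high, walls 2.5 thick, about 110 g. Origin: centre of its underside. Its x axis runs along its length (120), y across (58), z up. It starts lying roughly along world y. Both ends are alike. Grasp it across the 58 mm, at mid-length
- bottle: buffer bottle: the tall round white bottle with grey cap, 48 diameter, 105 high, cylindrical body up to 65 high, then a sloping shoulder, about 130 g. Origin: centre of its underside, z up
- plate_block: white 96-well PCR plate (12 x 8 wells) on an aluminium cold block, together 132 long x 90 wide x 42 high, 0.95 kg, loose, stays where it is. Origin: centre of the underside. Its x axis runs along its length and points away from the robot (within 0.2 rad of world x, behind = +x); y is its left side seen from the robot, z up. The row runs along its y axis
- tip_box: open grey tip box with 96 white pipette tips, 122 long x 84 wide x 58 high, 0.45 kg, loose, stays where it is, about 230 to the left or to the right of the plate, centre to centre, and almost parallel to it. Origin: centre of the underside. Its x axis runs along its length and points away from the robot, z up
- jar: bystander, leave alone: squat amber jar with white cap, 56 diameter, 50 high, stands farther from the robot than the row. Origin: centre of its underside
- tube_block: bystander, leave alone: aluminium block 50 x 86 x 36 with small capped tubes in it, 50 high over all, farther from the robot than the row. Origin: centre of its underside
Mind the look-alikes: they are no part of the job. Leave any yellow look-alike of the bottle alone. What is shaped like the tip_box but green is not meant.

How it is judged:
By the outcome, as a careful person would: the job done as asked, in the order asked, and still so for the second after the job is handed in, with the robot touching nothing.
It also fails if it takes over 112 s, if anything falls off the work surface, if the arm or the gripper's body presses on something with over 40 N, if the wrist force passes 120 N, or if a joint passes its speed limit or range.

## Working session

There is one attempt and no reset: what is moved stays moved. The work goes in short steps, Python scripts to look and compute and a tool call to move; the robot and the scene stay as the last step left them, time stands still between calls to the robot, and variables do not carry over. Pictures are saved under pics/ and viewed, and the job is handed in when it is done.

Besides the shell and the picture viewer there is one more tool, called after "Call:" as a command line: name --argument value ..., lists and objects as JSON in quotes. arm_command: Moves the arm, as the interface text tells. Its arguments: {"type":"object","properties":{"grip":{"type":"array"},"slide":{"type":"array"},"dr":{"type":"array"},"grip_force":{"type":"number"}},"required":["grip","slide","dr"]}

```bash
mkdir -p pics; python3 - <<'E'
from bench import bot
import cv2
s=bot.read_state(); print(s)
for n in ("scene","top","wrist"):
    c=bot.get_calibration(n); print(n,c)
    cv2.imwrite(f"pics/a_{n}.png",bot.get_image(n)[:,:,::-1])
E
```

```text
{'clock': 0.0, 'q': array([-1.40601286,  0.39920959,  0.04505537,  1.53788564, -0.01871785,
        1.20691643, -0.05071128]), 'joint_vel': array([ 0.00054519, -0.00109451,  0.00010817, -0.00116762, -0.00023162,
       -0.0004662 , -0.00047215]), 'tau': array([ 6.26074075e-05, -4.75124502e+01,  1.36474740e+00, -2.54214638e+01,
        1.15200528e-02,  9.20919701e-03, -9.13268991e-06]), 'eef_pos': array([0.16936512, 0.62723802, 0.40364969]), 'tcp_rot': array([-0.4130161 , -3.11418938,  0.00312976]), 'contact_force': array([-0.2767264 ,  0.35136665,  0.23746062]), 'wrist_torque': array([-0.0056575 , -0.01868548,  0.01520249]), 'gripper_width': 0.08532974528181747}
scene {'fx': 519.0893056984856, 'fy': 519.0893056984856, 'cx': 320.59988626251766, 'cy': 240.36911327522452, 'pose': array([[ 0.19182256,  0.76134883, -0.61931581,  1.32144082],
       [ 0.98132506, -0.15800264,  0.10971005, -0.08224657],
       [-0.01432592, -0.62879498, -0.77743915,  0.9469579 ],
       [ 0.        ,  0.        ,  0.        ,  1.        ]])}
top {'fx': 468.2270398992072, 'fy': 468.2270398992072, 'cx': 322.64605187818154, 'cy': 235.61716829488955, 'pose': array([[-0.01153388, -0.99557283,  0.09328292,  0.48531314],
       [-0.99961009,  0.01385226,  0.02424405,  0.03738033],
       [-0.0254289 , -0.09296692, -0.99534442,  1.20656714],
       [ 0.        ,  0.        ,  0.        ,  1.        ]])}
wrist {'fx': 385.9363182916644, 'fy': 385.9363182916644, 'cx': 326.9113320070754, 'cy': 239.38423209563277, 'pose': array([[ 0.26042806,  0.93098115,  0.25583457,  0.10448351],
       [ 0.96549101, -0.25054742, -0.0710851 ,  0.64409637],
       [-0.0020802 ,  0.26551853, -0.96410351,  0.37279174],
       [ 0.        ,  0.        ,  0.        ,  1.        ]])}
```

View pics/a_top.png

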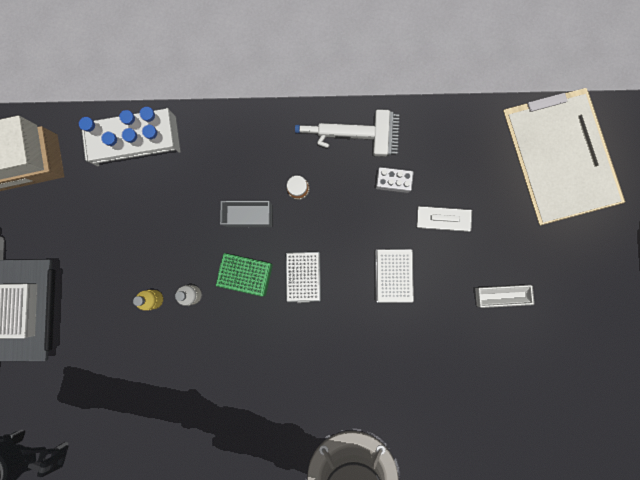

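View pics/a_scene.png

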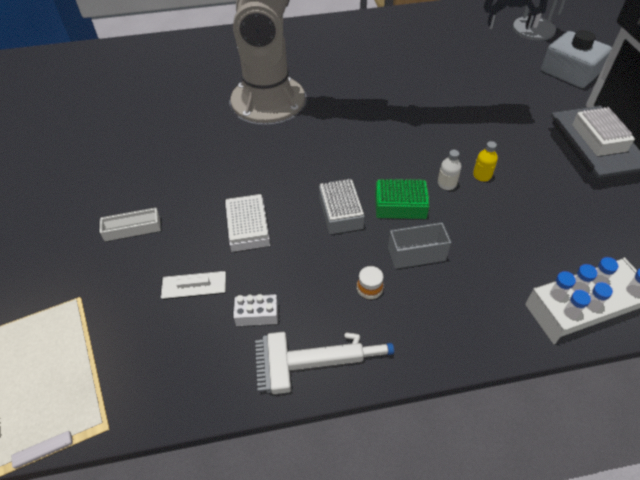

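The top view shows these objects:
- Tip box candidates: the grey box at (303,277), and a green look-alike at (243,274) that isn't meant. The box on the instrument at (12,311) is far away.
- Bottle candidates: the white one at (188,295), and a yellow look-alike at (148,300) that isn't meant.
- PCR plate at (395,276), reservoir at (505,296) and lid at (444,218).
- Tub at (246,213), jar at (297,187) and tube block at (395,180).

The tip box is on the left. I'll measure coarsely from the top view, then refine with the wrist camera.

```bash
cat > h.py <<'E'
import numpy as np, cv2
from bench import bot
from scipy.spatial.transform import Rotation as R
def ray(c,u,v):
    d=np.array([(u-c['cx'])/c['fx'],(v-c['cy'])/c['fy'],1.0]); P=c['pose']
    return P[:3,3],P[:3,:3]@d
def onz(c,u,v,z):
    o,d=ray(c,u,v); return o+d*(z-o[2])/d[2]
def proj(c,p):
    P=c['pose']; q=P[:3,:3].T@(np.array(p)-P[:3,3]); return np.array([c['fx']*q[0]/q[2]+c['cx'],c['fy']*q[1]/q[2]+c['cy']])
def rectz(c,cnt,z):
    pts=np.array([onz(c,u,v,z)[:2] for u,v in cnt.reshape(-1,2)])*1000
    (ctr,wh,a)=cv2.minAreaRect(pts.astype(np.float32))
    if wh[0]<wh[1]: wh=wh[::-1]; a+=90
    a=(a+90)%180-90
    return np.round(ctr,1),np.round(wh,1),round(a,2)  # ctr mm, long/short, angle deg of long axis from world x
def snap(n,name):
    s=bot.read_state(); c=bot.get_calibration(n); im=bot.get_image(n)[:,:,::-1].copy(); cv2.imwrite(f"pics/{name}.png",im); np.save(f"pics/{name}.npy",c,allow_pickle=True)
    print("clock",s['clock'],"tcp",np.round(s['eef_pos']*1000,1)); return im,c
E
python3 - <<'E'
from h import *
im=cv2.imread('pics/a_top.png'); c=bot.get_calibration('top')
for n,u,v,z in [('plate',395,276,42),('tip',303,277,58),('green',243,274,58),('bottlecap',184,296,105),('res',505,296,32),('lid',444,218,8),('tub',246,213,65),('jar',298,187,50),('tb',395,179,50)]:
    print(n,np.round(onz(c,u,v,z/1000)*1000))
hsv=cv2.cvtColor(im,cv2.COLOR_BGR2HSV)
m=(hsv[...,2]>95).astype(np.uint8)
for cn in cv2.findContours(m,cv2.RETR_EXTERNAL,cv2.CHAIN_APPROX_NONE)[0]:
    if cv2.contourArea(cn)<200: continue
    x,y,w,h=cv2.boundingRect(cn); print((x,y,w,h),[rectz(c,cn,z) for z in (.008,.032,.042,.058,.065)][:5] if w<70 else '')
E
```

```text
plate [ 492. -112.   42.]
tip [492. 115.  58.]
green [501. 262.  58.]
bottlecap [450. 392. 105.]
res [ 440. -382.   32.]
lid [ 639. -245.    8.]
tub [651. 254.  65.]
jar [717. 126.  50.]
tb [ 733. -117.   50.]
(309, 433, 90, 47) 
(133, 290, 30, 21) [(array([438.2, 517.6]), array([75.2, 50.8]), 89.43), (array([439.1, 508. ]), array([73.7, 49.8]), 89.43), (array([439.5, 504. ]), array([73.1, 49.4]), 89.43), (array([440.2, 497.6]), array([72.1, 48.7]), 89.43), (array([440.4, 494.7]), array([71.7, 48.4]), 89.43)]
(476, 285, 59, 23) [(array([ 438.6, -389.6]), array([143.7,  51. ]), -87.46), (array([ 439.5, -381. ]), array([140.9,  50. ]), -87.46), (array([ 439.9, -377.5]), array([139.7,  49.6]), -87.46), (array([ 440.5, -371.8]), array([137.7,  48.9]), -87.46), (array([ 440.8, -369.3]), array([136.9,  48.6]), -87.46)]
(175, 285, 27, 21) [(array([449.8, 413.2]), array([67.1, 50.8]), 89.42), (array([450.5, 405.7]), array([65.8, 49.8]), 89.42), (array([450.8, 402.5]), array([65.2, 49.4]), 89.42), (array([451.3, 397.5]), array([64.3, 48.7]), 89.42), (array([451.5, 395.3]), array([64. , 48.4])
[... 2022 characters left out ...]
, (array([714.7, 126.4]), array([60.8, 55.4]), 25.99)]
(376, 167, 38, 26) [(array([ 741.4, -121.4]), array([91.5, 59.1]), 81.81), (array([ 736.3, -118.2]), array([89.7, 57.9]), 81.81), (array([ 734.1, -116.9]), array([88.9, 57.4]), 81.81), (array([ 730.7, -114.8]), array([87.7, 56.6]), 81.81), (array([ 729.2, -113.9]), array([87.1, 56.3]), 81.81)]
(0, 115, 50, 73) [(array([841.3, 868.3]), array([187.1, 135.7]), 10.47), (array([834.2, 851.7]), array([183.3, 133. ]), 10.47), (array([831.2, 844.8]), array([181.7, 131.8]), 10.47), (array([826.5, 833.7]), array([179.3, 130. ]), 10.47), (array([824.4, 828.8]), array([178.2, 129.2]), 10.47)]
(295, 109, 105, 47) 
(78, 106, 102, 60) 
(0, 0, 640, 226)
```

View pics/a_wrist.png

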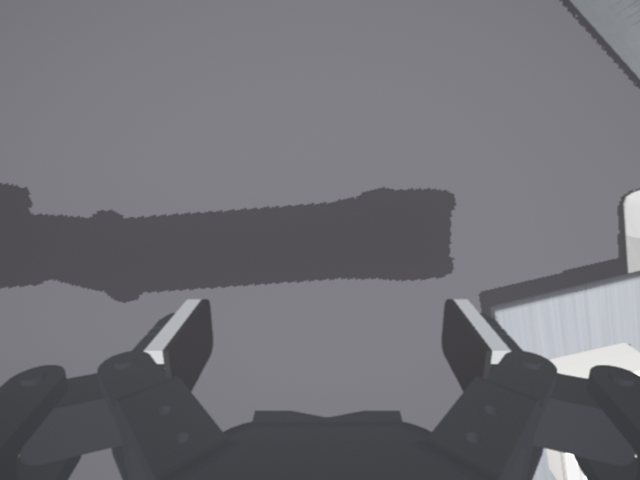

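Call:
arm_command --grip '[0,0,0,0,0]' --slide '[[20,-45,5],[40,-90,10],[60,-135,15],[80,-180,20],[100,-225,25]]' --dr '[[0,0,0.05],[0,0,0.1],[0,0,0.15],[0,0,0.2],[0,0,0.262]]'

```text
clock: 0.65
eef_pos: [0.27, 0.4004, 0.4297]
tcp_rot: [0.001, -3.142, 0.0]
contact_force: [1.3, -0.2, 0.6]
gripper_width: 0.0854
```

Call:
arm_command --grip '[0,0,0,0,0]' --slide '[[20,-45,5],[40,-90,10],[60,-135,15],[80,-180,20],[100,-225,25]]' --dr '[[0,0,0],[0,0,0],[0,0,0],[0,0,0],[0,0,0]]'

```text
clock: 1.15
eef_pos: [0.3697, 0.1753, 0.4549]
tcp_rot: [0.003, 3.141, 0.001]
contact_force: [1.1, 0.7, -0.1]
gripper_width: 0.0851
```

Call:
arm_command --grip '[0,0,0,0,0]' --slide '[[20,-45,5],[40,-90,15],[60,-135,20],[80,-175,25],[80,-175,25]]' --dr '[[0,0,0],[0,0,0],[0,0,0],[0,0,0],[0,0,0]]'

```text
clock: 1.65
eef_pos: [0.4507, -0.0037, 0.4808]
tcp_rot: [0.021, 3.138, -0.003]
contact_force: [0.1, -0.2, 0.2]
gripper_width: 0.0855
```

```bash
python3 - <<'E'
from h import *
im,c=snap('wrist','b_wrist')
s=bot.read_state(); print(s['q'],s['tcp_rot'])
E
```

```text
clock 1.65 tcp [450.7  -3.7 480.8]
[-0.73945957 -0.0423881   0.6290485   1.88909184  0.02620936  1.28616397
  1.44385511] [ 1.37556943e-02  3.14083120e+00 -2.13868330e-04]
```

View pics/b_wrist.png

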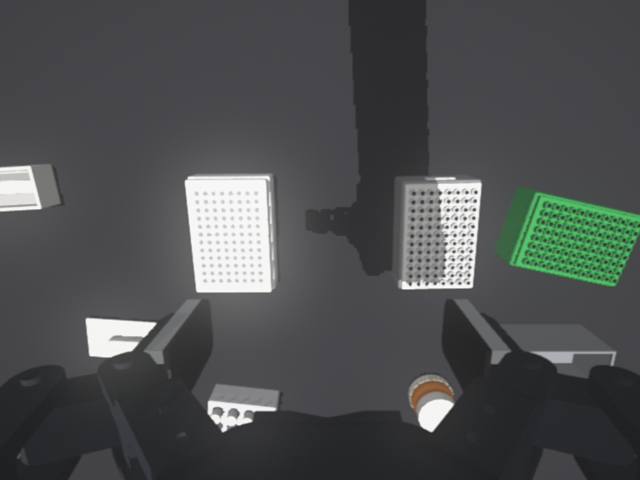

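```bash
python3 - <<'E'
from h import *
im=cv2.imread('pics/b_wrist.png')
a=cv2.resize(im[165:300,175:285],None,fx=3.6,fy=4,interpolation=cv2.INTER_CUBIC)
b=cv2.resize(im[165:300,385:495],None,fx=3.6,fy=4,interpolation=cv2.INTER_CUBIC)
cv2.imwrite('pics/b_crop.png',np.hstack([a,b]))
E
```

```text
(no output)
```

View pics/b_crop.png

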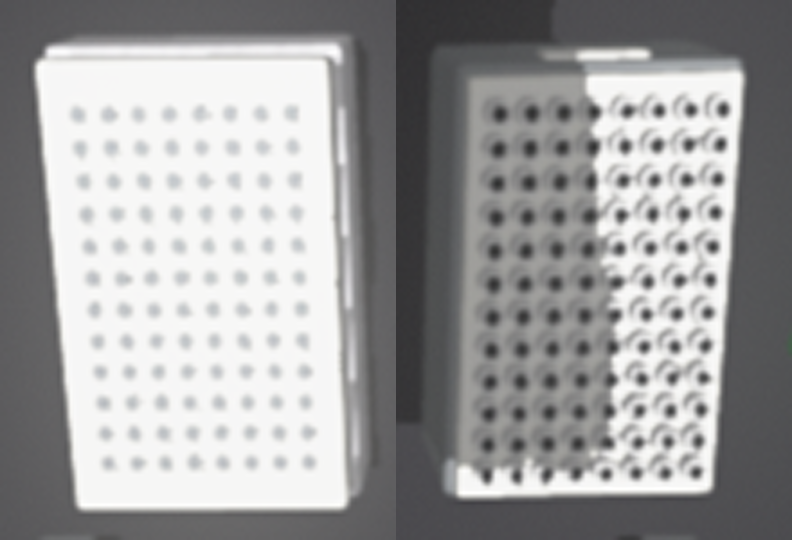

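```bash
cat >> h.py <<'E'
def quad(c,pts,z):
    W=np.array([onz(c,u,v,z)[:2] for u,v in pts])*1000
    L=[np.linalg.norm(W[(i+1)%4]-W[i]) for i in range(4)]
    d1=(W[0]-W[3])+(W[1]-W[2]) ; d2=(W[0]-W[1])+(W[3]-W[2])
    ang=lambda d:np.degrees(np.arctan2(d[1],d[0]))
    print(np.round(W,1).tolist(),'sides',np.round(L,1),'ctr',np.round(W.mean(0),1),'dirs',np.round([ang(d1),ang(d2)],2)); return W
E
python3 - <<'E'
from h import *
c=np.load('pics/b_wrist.npy',allow_pickle=True).item()
p=np.array([(38,58),(330,57),(347,502),(80,508)]); p=p/[3.6,4]+[175,165]
quad(c,p,.042)
t=np.array([(470,73),(743,66),(712,492),(455,496)])-[396,0]; t=t/[3.6,4]+[385,165]
quad(c,t,.058)
# well grid
w=np.array([(78,114),(292,114),(308,463),(108,463)])/[3.6,4]+[175,165]
quad(c,w,.042)
E
```

```text
[[429.9, -153.8], [430.7, -68.4], [556.7, -69.9], [557.6, -154.6]] sides [ 85.3 126.   84.7 127.7] ctr [ 493.7 -111.7] dirs [179.45 -90.  ]
[[434.7, 74.5], [433.9, 151.0], [549.6, 152.5], [549.9, 74.7]] sides [ 76.5 115.8  77.8 115.2] ctr [492.  113.2] dirs [-179.56  -89.62]
[[444.8, -143.6], [445.6, -80.4], [544.7, -81.6], [543.9, -144.4]] sides [63.2 99.1 62.9 99.1] ctr [ 494.8 -112.5] dirs [179.43 -90.71]
```

Call:
arm_command --grip '[0,0,0,0,0]' --slide '[[0,-35,-10],[0,-70,-20],[0,-105,-35],[0,-140,-50],[0,-175,-65]]' --dr '[[0,0,-0.14],[0,0,-0.28],[0,0,-0.42],[0,0,-0.56],[0,0,-0.7]]'

```text
clock: 2.2
eef_pos: [0.4493, -0.172, 0.4139]
tcp_rot: [-1.084, -2.948, -0.003]
contact_force: [1.7, 0.2, -0.4]
gripper_width: 0.0852
```

Call:
arm_command --grip '[0,0,0,0,0]' --slide '[[0,-35,-10],[0,-70,-20],[0,-105,-35],[0,-140,-50],[0,-175,-65]]' --dr '[[0,0,-0.14],[0,0,-0.28],[0,0,-0.42],[0,0,-0.56],[0,0,-0.7]]'

```text
clock: 2.7
eef_pos: [0.4504, -0.3469, 0.3482]
tcp_rot: [-2.028, -2.397, -0.003]
contact_force: [0.9, 0.3, 0.5]
gripper_width: 0.0853
```

Call:
arm_command --grip '[0,0,0]' --slide '[[-10,-20,0],[-10,-20,0],[-10,-20,0]]' --dr '[[0,0,-0.128],[0,0,-0.128],[0,0,-0.128]]'

```text
clock: 3.0
eef_pos: [0.44, -0.3663, 0.349]
tcp_rot: [-2.172, -2.267, -0.002]
contact_force: [-0.5, 0.3, -0.0]
gripper_width: 0.0856
```

```bash
python3 - <<'E'
from h import *
im,c=snap('wrist','c_wrist')
s=bot.read_state(); print(s['q'],s['tcp_rot'])
E
```

```text
clock 3.0 tcp [ 440.  -366.3  349. ]
[-0.11489691  0.47896868  0.98037986  1.80816349 -0.44679252  1.09676118
  1.06959863] [-2.17045223 -2.26940748 -0.00280121]
```

View pics/c_wrist.png

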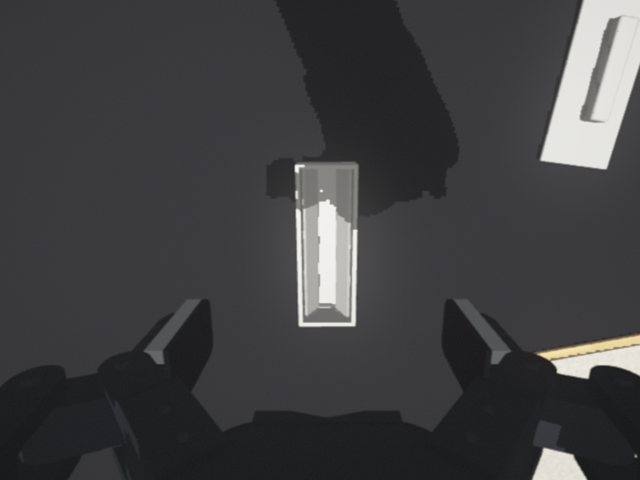

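```bash
cat >> h.py <<'E'
def yaw():
    y=R.from_rotvec(bot.read_state()['tcp_rot']).as_matrix(); return np.round(np.degrees(np.arctan2(y[1,1],y[0,1])),2), np.round(y[:,2],3)
E
python3 - <<'E'
from h import *
c=np.load('pics/c_wrist.npy',allow_pickle=True).item()
quad(c,[(295,164),(358,163),(355.5,326),(299,326.5)],.032)
print(yaw())
E
```

```text
[[414.5, -322.0], [460.4, -319.3], [466.9, -450.4], [420.6, -452.9]] sides [ 46.  131.3  46.3 131. ] ctr [ 440.6 -386.2] dirs [  92.74 -176.77]
(np.float64(2.55), array([ 0.   ,  0.002, -1.   ]))
```

The reservoir rim measures 46 x 131 mm, so the match is good. Its centre is (440.6,-386). Next I descend and grasp it.

Call:
arm_command --grip '[0,0,0,0,0]' --slide '[[0,-20,-20],[0,-20,-65],[0,-20,-110],[0,-20,-155],[0,-20,-171]]' --dr '[[0,0,0.005],[0,0,0.005],[0,0,0.005],[0,0,0.005],[0,0,0.005]]'

```text
clock: 3.55
eef_pos: [0.4398, -0.3837, 0.1748]
tcp_rot: [-2.16, -2.271, -0.003]
contact_force: [-0.4, -0.4, 0.4]
gripper_width: 0.0854
```

Call:
arm_command --grip '[1,1,1,1,1]' --slide '[[0,0,0],[0,0,0],[0,0,0],[0,0,0],[0,0,0]]' --dr '[[0,0,0],[0,0,0],[0,0,0],[0,0,0],[0,0,0]]' --grip_force 25

```text
clock: 4.05
eef_pos: [0.4405, -0.3884, 0.1813]
tcp_rot: [2.166, 2.269, 0.002]
contact_force: [0.3, 1.1, 7.3]
gripper_width: 0.0457
```

Call:
arm_command --grip '[1,1,1,1,1]' --slide '[[0,0,30],[0,0,70],[5,30,110],[10,65,130],[15,105,130]]' --dr '[[0,0,0],[0,0,0],[0,0,0.1],[0,0,0.24],[0,0,0.38]]'

```text
clock: 4.55
eef_pos: [0.455, -0.2836, 0.3129]
tcp_rot: [1.693, 2.636, 0.002]
contact_force: [0.9, 0.4, -0.4]
gripper_width: 0.0456
```

```bash
python3 - <<'E'
from h import *
im,c=snap('wrist','d_wrist')
s=bot.read_state(); print(s['q'],s['contact_force'],yaw())
E
```

```text
clock 4.55 tcp [ 455.  -283.6  312.9]
[-0.23181467  0.41149651  0.87668654  1.93669773 -0.39219847  0.97108171
  1.27357533] [-0.05926815  6.90415893 -2.9099364 ] (np.float64(25.33), array([ 0.004,  0.008, -1.   ]))
```

View pics/d_wrist.png

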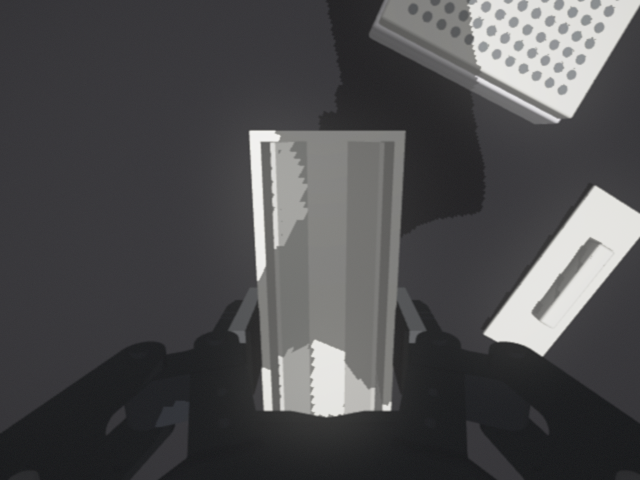

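Call:
arm_command --grip '[1,1,1,1,1]' --slide '[[4,35,0],[8,70,0],[12,105,0],[16,140,0],[20,175,0]]' --dr '[[0,0,0.14],[0,0,0.28],[0,0,0.42],[0,0,0.56],[0,0,0.7]]'

```text
clock: 5.1
eef_pos: [0.4743, -0.1064, 0.3094]
tcp_rot: [0.685, 3.065, 0.001]
contact_force: [0.8, -0.5, -0.5]
gripper_width: 0.0457
```

Call:
arm_command --grip '[1,1,1,1,1]' --slide '[[10,35,0],[15,70,0],[20,109,0],[20,109,0],[20,109,0]]' --dr '[[0,0,0.14],[0,0,0.28],[0,0,0.419],[0,0,0.419],[0,0,0.419]]'

```text
clock: 5.6
eef_pos: [0.4944, 0.002, 0.3091]
tcp_rot: [0.039, 3.141, 0.0]
contact_force: [0.6, -0.0, -1.5]
gripper_width: 0.0456
```

```bash
python3 - <<'E'
from h import *
im,c=snap('wrist','e_wrist')
s=bot.read_state(); print(s['q'],s['contact_force'],yaw())
E
```

```text
clock 5.6 tcp [494.4   2.  309.1]
[-0.59701057  0.26119554  0.59214276  2.02073262 -0.1831957   0.91039923
  1.63582656] [ 0.1548699  -1.20377929 -1.49815508] (np.float64(88.43), array([ 0., -0., -1.]))
```

View pics/e_wrist.png

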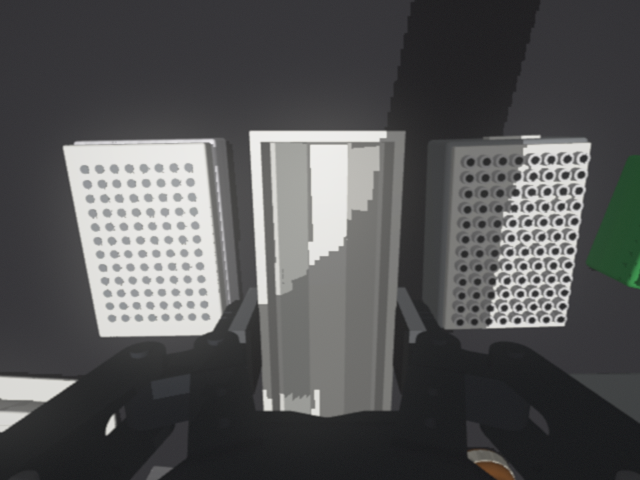

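```bash
python3 - <<'E'
from h import *
im=cv2.imread('pics/e_wrist.png')
a=cv2.resize(im[125:345,60:240],None,fx=2.2,fy=2.6,interpolation=cv2.INTER_CUBIC)
b=cv2.resize(im[125:345,420:600],None,fx=2.2,fy=2.6,interpolation=cv2.INTER_CUBIC)
cv2.imwrite('pics/e_crop.png',np.hstack([a,b]))
c=np.load('pics/e_wrist.npy',allow_pickle=True).item()
z=.3091-.149
print(np.round([onz(c,u,131,z)*1000 for u in (250,405)],1))
E
```

```text
[[426.1 -19.6 160.1]
 [427.3  26.  160.1]]
```

View pics/e_crop.png

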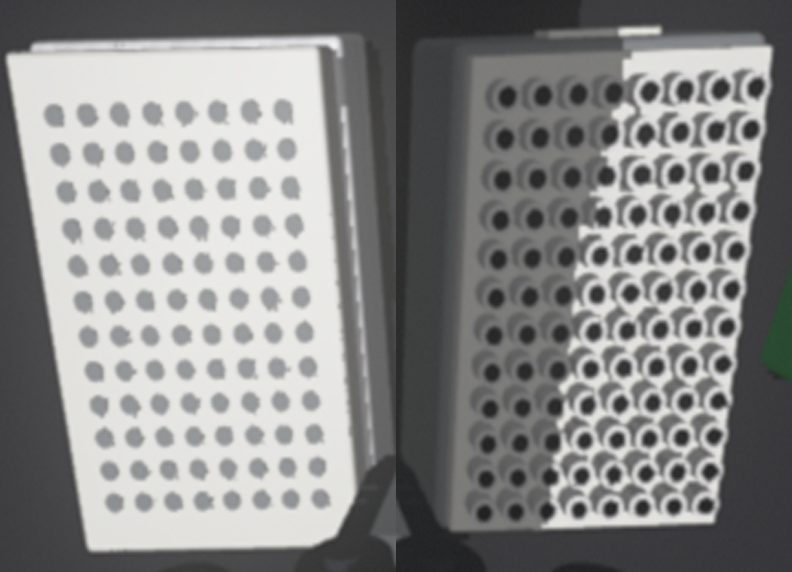

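```bash
python3 - <<'E'
from h import *
c=np.load('pics/e_wrist.npy',allow_pickle=True).item()
f=lambda p,o:np.array(p)/[2.2,2.6]+o
quad(c,f([(54,114),(284,111),(320,500),(114,502)],[60,125]),.042)
quad(c,f([(8,53),(318,47),(355,545),(90,550)],[60,125]),.042)
for z in (.050,.054,.058):
  quad(c,f([(506-396,96),(755-396,87),(705-396,506),(484-396,511)],[420,125]),z)
quad(c,f([(470-396,57),(772-396,46),(715-396,523),(450-396,530)],[420,125]),.058)
quad(c,f([(470-396,57),(772-396,46),(715-396,523),(450-396,530)],[420,125]),.05)
E
```

```text
[[444.5, -143.9], [445.4, -80.7], [544.6, -81.6], [543.7, -144.6]] sides [63.2 99.2 63.  99.1] ctr [ 494.6 -112.7] dirs [179.56 -90.84]
[[430.5, -153.7], [431.3, -69.8], [557.8, -72.1], [557.3, -154.4]] sides [ 83.9 126.6  82.3 126.7] ctr [ 494.2 -112.5] dirs [179.31 -90.45]
[[445.5, 85.7], [445.2, 151.1], [548.0, 152.0], [547.8, 86.7]] sides [ 65.4 102.8  65.2 102.3] ctr [496.6 118.9] dirs [-179.48  -89.95]
[[445.2, 84.2], [444.9, 148.5], [545.9, 149.3], [545.7, 85.3]] sides [ 64.3 101.   64.1 100.5] ctr [495.4 116.8] dirs [-179.48  -89.95]
[[444.9, 82.8], [444.5, 145.9], [543.8, 146.7], [543.6, 83.8]] sides [63.1 99.2 62.9 98.7] ctr [494.2 114.8] dirs [-179.48  -89.95]
[[436.5, 73.1], [436.1, 148.9], [548.4, 150.2], [548.4, 74.4]] sides [ 75.8 112.4  75.8 112. ] ctr [492.3 111.7] dirs [-179.35  -89.84]
[[436.8, 75.7], [436.4, 154.2], [552.8, 155.6], [552.8, 77.0]] sides [ 78.6 116.4  78.6 116. ] ctr [494.7 115.6] dirs [-179.35  -89.84]
```

Call:
arm_command --grip '[1,1,1,1,1]' --slide '[[2,0,-40],[2,0,-80],[2,0,-90],[2,0,-90],[2,0,-90]]' --dr '[[0,0,0.01],[0,0,0.01],[0,0,0.01],[0,0,0.01],[0,0,0.01]]'

```text
clock: 6.15
eef_pos: [0.4972, 0.0006, 0.2201]
tcp_rot: [0.028, 3.139, -0.0]
contact_force: [-0.1, -0.2, -0.1]
gripper_width: 0.0453
```

```bash
python3 - <<'E'
from h import *
im,c=snap('wrist','f_wrist')
s=bot.read_state(); print(s['eef_pos'],s['contact_force'],yaw())
E
```

```text
clock 6.15 tcp [497.2   0.6 220.1]
[0.49745842 0.0008447  0.22044736] [-0.24873405 -0.37247018  0.34763375] (np.float64(89.02), array([ 0.003,  0.   , -1.   ]))
```

View pics/f_wrist.png

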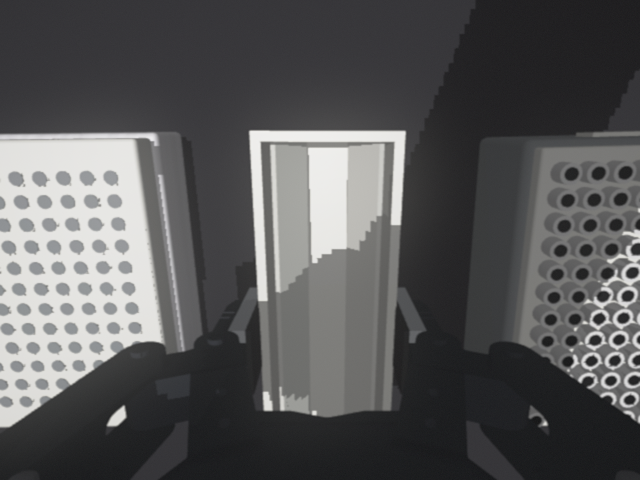

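Call:
arm_command --grip '[1,1,1,1]' --slide '[[-1,0.5,-20],[-1,0.5,-38],[-1,0.5,-39],[-1,0.5,-39]]' --dr '[[0,0,0.008],[0,0,0.008],[0,0,0.008],[0,0,0.008]]'

```text
clock: 6.6
eef_pos: [0.4962, 0.002, 0.181]
tcp_rot: [0.012, 3.14, 0.001]
contact_force: [-0.9, -0.5, 0.0]
gripper_width: 0.0454
```

Call:
arm_command --grip '[1,1]' --slide '[[0,0,-1.5],[0,0,-1.5]]' --dr '[[0,0,0],[0,0,0]]'

```text
clock: 6.8
eef_pos: [0.4962, 0.0018, 0.1805]
tcp_rot: [0.012, 3.14, 0.002]
contact_force: [-3.7, 0.2, 12.0]
gripper_width: 0.0455
```

Call:
arm_command --grip '[0.2,0.2,0,0]' --slide '[[0,0,0],[0,0,0],[0,0,0],[0,0,0]]' --dr '[[0,0,0],[0,0,0],[0,0,0],[0,0,0]]'

```text
clock: 7.2
eef_pos: [0.4954, 0.0021, 0.1783]
tcp_rot: [0.012, 3.142, 0.0]
contact_force: [0.4, 0.6, 0.1]
gripper_width: 0.0855
```

Call:
arm_command --grip '[0,0,0,0,0]' --slide '[[0,0,30],[0,0,70],[0,0,115],[0,0,160],[0,0,200]]' --dr '[[0,0,0],[0,0,0],[0,0,0],[0,0,0],[0,0,0]]'

```text
clock: 7.7
eef_pos: [0.4953, 0.0018, 0.3804]
tcp_rot: [0.013, 3.141, 0.001]
contact_force: [-0.1, 0.3, 0.1]
gripper_width: 0.0856
```

```bash
python3 - <<'E'
from h import *
im,c=snap('wrist','g_wrist')
s=bot.read_state(); print(s['eef_pos'],s['contact_force'],yaw())
E
```

```text
clock 7.7 tcp [495.3   1.8 380.4]
[0.49768788 0.00119814 0.38637083] [ 2.99772121 -0.93941847  3.22640572] (np.float64(89.5), array([ 0.012,  0.003, -1.   ]))
```

View pics/g_wrist.png

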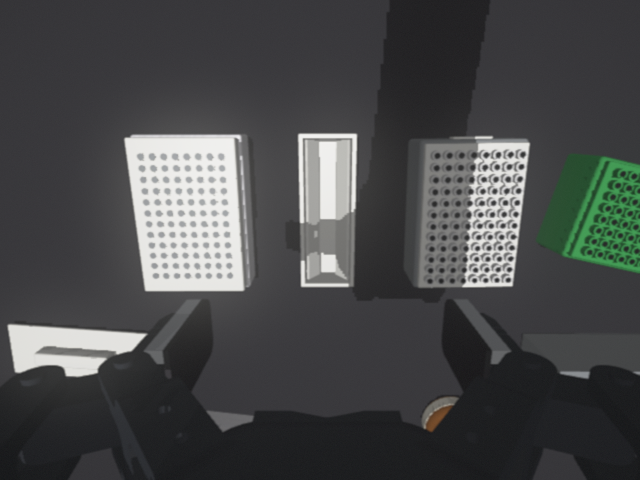

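```bash
python3 - <<'E'
from h import *
c=np.load('pics/g_wrist.npy',allow_pickle=True).item()
quad(c,[(298,133.5),(357,134),(355.3,287),(301,287)],.032)
quad(c,[(141,157),(221.5,157),(229,275.5),(154.5,276.5)],.042)
quad(c,[(437,155),(521.5,154.5),(508,280.5),(429.5,281)],.058)
im=cv2.imread('pics/g_wrist.png')
cv2.imwrite('pics/g_crop.png',cv2.resize(im[125:300,120:540],None,fx=1.9,fy=3,interpolation=cv2.INTER_CUBIC))
E
```

```text
[[428.5, -21.2], [429.2, 25.6], [559.6, 25.7], [559.2, -22.2]] sides [ 46.8 130.3  47.9 130.7] ctr [494.1   2. ] dirs [179.82 -90.69]
[[445.2, -143.5], [445.6, -80.7], [544.1, -82.2], [544.5, -145.5]] sides [62.8 98.4 63.3 99.4] ctr [ 494.8 -113. ] dirs [178.94 -90.04]
[[444.6, 82.9], [444.7, 145.2], [544.1, 146.9], [544.1, 83.6]] sides [62.4 99.5 63.3 99.5] ctr [494.4 114.7] dirs [-179.32  -90.09]
```

View pics/g_crop.png

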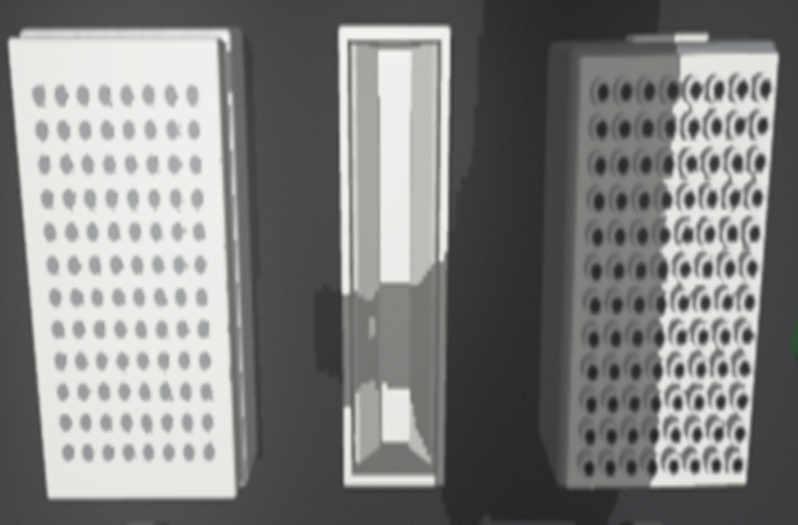

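Reservoir at (494.1, 1.6) against a target of (494.5, 1), so it's well placed. Now the lid.

Call:
arm_command --grip '[0,0,0,0,0]' --slide '[[12,-20,0],[24,-40,0],[36,-60,0],[48,-80,0],[60,-100,0]]' --dr '[[0,0,-0.14],[0,0,-0.28],[0,0,-0.42],[0,0,-0.56],[0,0,-0.7]]'

```text
clock: 8.25
eef_pos: [0.5558, -0.0987, 0.3778]
tcp_rot: [-1.097, -2.944, -0.0]
contact_force: [0.2, -0.4, 0.1]
gripper_width: 0.0854
```

Call:
arm_command --grip '[0,0,0,0,0]' --slide '[[12,-20,-10],[24,-40,-20],[36,-60,-30],[48,-80,-40],[60,-100,-50]]' --dr '[[0,0,-0.14],[0,0,-0.28],[0,0,-0.42],[0,0,-0.56],[0,0,-0.7]]'

```text
clock: 8.75
eef_pos: [0.6159, -0.1986, 0.3271]
tcp_rot: [-2.039, -2.389, 0.001]
contact_force: [0.2, -0.6, 0.8]
gripper_width: 0.0853
```

Call:
arm_command --grip '[0,0,0,0]' --slide '[[10,-22,0],[20,-46,0],[20,-46,0],[20,-46,0]]' --dr '[[0,0,-0.13],[0,0,-0.25],[0,0,-0.25],[0,0,-0.25]]'

```text
clock: 9.15
eef_pos: [0.6352, -0.2443, 0.3274]
tcp_rot: [-2.315, -2.122, 0.001]
contact_force: [1.0, 0.2, -0.3]
gripper_width: 0.0853
```

```bash
python3 - <<'E'
from h import *
im,c=snap('wrist','i_wrist')
s=bot.read_state(); print(s['q'],s['eef_pos'],s['contact_force'],yaw())
E
```

```text
clock 9.15 tcp [ 635.2 -244.3  327.4]
[-0.27277878  0.69117336  0.90400738  1.55595283 -0.57318195  1.17943181
  0.65841348] [ 0.63533699 -0.24338996  0.32754052] [-0.15501188  0.42892578 -0.88165813] (np.float64(-4.91), array([-0.001,  0.001, -1.   ]))
```

View pics/i_wrist.png

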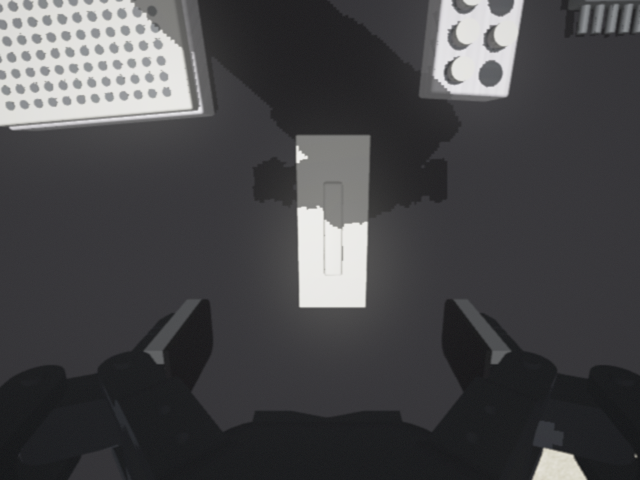

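```bash
python3 - <<'E'
from h import *
c=np.load('pics/i_wrist.npy',allow_pickle=True).item()
quad(c,[(296,135),(370.5,135),(366,307.5),(299.5,307.5)],.008)
quad(c,[(324,182),(342.5,182),(341.5,275.5),(323.5,275.5)],.023)
im=cv2.imread('pics/i_wrist.png')
cv2.imwrite('pics/i_crop.png',cv2.resize(im[125:315,280:390],None,fx=4,fy=3,interpolation=cv2.INTER_CUBIC))
E
```

```text
[[618.2, -177.5], [671.7, -182.1], [660.4, -317.3], [606.4, -312.7]] sides [ 53.8 135.7  54.2 135.7] ctr [ 639.2 -247.4] dirs [ 85.11 175.06]
[[635.6, -211.1], [648.6, -212.2], [642.5, -282.2], [629.0, -281.0]] sides [13.1 70.3 13.6 70.3] ctr [ 639.  -246.6] dirs [ 84.82 175.06]
```

View pics/i_crop.png

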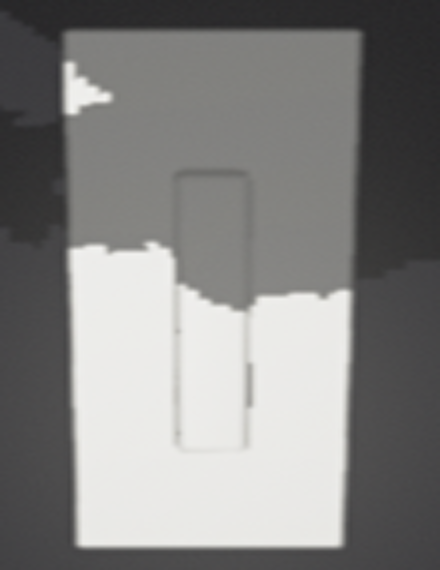

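Call:
arm_command --grip '[0,0,0,0,0]' --slide '[[3.5,-3,-30],[3.5,-3,-75],[3.5,-3,-120],[3.5,-3,-143],[3.5,-3,-143]]' --dr '[[0,0,0],[0,0,0],[0,0,0],[0,0,0],[0,0,0]]'

```text
clock: 9.7
eef_pos: [0.6375, -0.2441, 0.1811]
tcp_rot: [-2.307, -2.12, 0.003]
contact_force: [-0.4, 0.4, 0.9]
gripper_width: 0.0854
```

Call:
arm_command --grip '[0.5,0.7,1,1,1]' --slide '[[0,0,0],[0,0,0],[0,0,0],[0,0,0],[0,0,0]]' --dr '[[0,0,0],[0,0,0],[0,0,0],[0,0,0],[0,0,0]]'

```text
clock: 10.2
eef_pos: [0.6392, -0.2471, 0.1863]
tcp_rot: [2.315, 2.122, 0.001]
contact_force: [-3.1, 1.9, 6.9]
gripper_width: 0.0132
```

Call:
arm_command --grip '[1,1]' --slide '[[0,0,0],[0,0,0]]' --dr '[[0,0,0],[0,0,0]]'

```text
clock: 10.4
eef_pos: [0.6394, -0.2472, 0.1863]
tcp_rot: [2.315, 2.122, 0.002]
contact_force: [-0.2, 0.8, 5.4]
gripper_width: 0.0129
```

Call:
arm_command --grip '[1,1,1,1,1]' --slide '[[0,0,25],[0,0,60],[-5,10,100],[-15,30,120],[-25,50,120]]' --dr '[[0,0,0],[0,0,0],[0,0,0.1],[0,0,0.24],[0,0,0.38]]'

```text
clock: 10.9
eef_pos: [0.6143, -0.198, 0.3086]
tcp_rot: [1.864, 2.521, 0.002]
contact_force: [0.4, -0.8, -1.2]
gripper_width: 0.0131
```

Call:
arm_command --grip '[1,1,1,1,1]' --slide '[[-13,22,0],[-26,44,0],[-39,66,0],[-52,88,0],[-65,110,0]]' --dr '[[0,0,0.14],[0,0,0.28],[0,0,0.42],[0,0,0.56],[0,0,0.7]]'

```text
clock: 11.4
eef_pos: [0.548, -0.0861, 0.3048]
tcp_rot: [-0.886, -3.013, 0.0]
contact_force: [0.3, 0.5, -0.2]
gripper_width: 0.0132
```

Call:
arm_command --grip '[1,1,1,1,1]' --slide '[[-13,22,0],[-26,44,0],[-39,66,0],[-55,88,0],[-55,88,0]]' --dr '[[0,0,0.14],[0,0,0.28],[0,0,0.42],[0,0,0.568],[0,0,0.568]]'

```text
clock: 11.9
eef_pos: [0.4919, 0.004, 0.3045]
tcp_rot: [-0.005, -3.138, -0.004]
contact_force: [0.9, -0.1, 0.3]
gripper_width: 0.0133
```

Call:
arm_command --grip '[1,1]' --slide '[[0,0,0],[0,0,0]]' --dr '[[0,0,0],[0,0,0]]'

```text
clock: 12.1
eef_pos: [0.4943, 0.0002, 0.3053]
tcp_rot: [0.019, 3.141, -0.001]
contact_force: [-0.4, 0.2, -0.8]
gripper_width: 0.013
```

```bash
python3 - <<'E'
from h import *
im,c=snap('wrist','j_wrist')
s=bot.read_state(); print(s['q'],s['eef_pos'],s['contact_force'],s['gripper_width'],yaw())
E
```

```text
clock 12.1 tcp [4.943e+02 2.000e-01 3.053e+02]
[-0.58558433  0.26566837  0.58103632  2.02402948 -0.18382594  0.90178253
  1.65266742] [4.94346227e-01 2.22777007e-05 3.05273420e-01] [ 0.50672814  0.37375561 -0.18249424] 0.012872845837751308 (np.float64(89.31), array([ 0.   , -0.001, -1.   ]))
```

View pics/j_wrist.png

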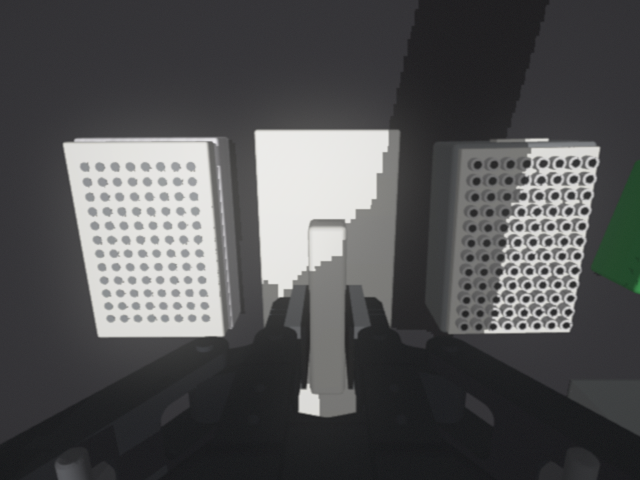

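```bash
python3 - <<'E'
from h import *
c=np.load('pics/j_wrist.npy',allow_pickle=True).item()
for z in (.120,.127,.132):
  print(np.round([onz(c,u,130,z)*1000 for u in (255,400)],1))
print(np.round([onz(c,u,v,.127)*1000 for u,v in ((263.5,300),(393.5,300))],1))
E
```

```text
[[425.7 -27.5 120. ]
 [426.3  28.3 120. ]]
[[425.7 -26.2 127. ]
 [426.3  27.  127. ]]
[[425.8 -25.3 132. ]
 [426.4  26.1 132. ]]
[[493.4 -26.9 127. ]
 [494.   26.9 127. ]]
```

Call:
arm_command --grip '[1,1,1,1,1]' --slide '[[0,1.5,-40],[0,1.5,-75],[0,1.5,-82],[0,1.5,-86],[0,1.5,-90]]' --dr '[[0,0,0],[0,0,0],[0,0,0],[0,0,0],[0,0,0]]'

```text
clock: 12.65
eef_pos: [0.495, 0.002, 0.2161]
tcp_rot: [0.017, 3.139, 0.0]
contact_force: [-0.3, -1.1, -0.9]
gripper_width: 0.013
```

Call:
arm_command --grip '[1,1,1]' --slide '[[0,0,-2],[0,0,-3],[0,0,-3]]' --dr '[[0,0,0],[0,0,0],[0,0,0]]'

```text
clock: 12.95
eef_pos: [0.4945, 0.0025, 0.2132]
tcp_rot: [0.015, 3.14, 0.001]
contact_force: [0.7, 0.5, 3.2]
gripper_width: 0.0132
```

Contact comes at z=213, which is the expected seated height. I release and rise.

Call:
arm_command --grip '[0.7,0.4,0,0,0]' --slide '[[0,0,0],[0,0,0],[0,0,0],[0,0,0],[0,0,0]]' --dr '[[0,0,0],[0,0,0],[0,0,0],[0,0,0],[0,0,0]]'

```text
clock: 13.45
eef_pos: [0.4939, 0.0026, 0.2122]
tcp_rot: [-0.015, -3.141, -0.0]
contact_force: [0.2, 0.7, -0.1]
gripper_width: 0.082
```

Call:
arm_command --grip '[0,0,0,0,0]' --slide '[[0,0,30],[0,0,70],[0,0,110],[0,0,150],[0,0,170]]' --dr '[[0,0,0],[0,0,0],[0,0,0],[0,0,0],[0,0,0]]'

```text
clock: 13.95
eef_pos: [0.4947, 0.0021, 0.3857]
tcp_rot: [0.016, 3.136, 0.002]
contact_force: [0.6, 0.1, -0.6]
gripper_width: 0.0856
```

```bash
python3 - <<'E'
from h import *
im,c=snap('wrist','k_wrist')
b,_=snap('scene','k_scene')
cv2.imwrite('pics/k_crop.png',np.vstack([cv2.resize(im[120:310,110:560],None,fx=1.6,fy=1.6),cv2.resize(b[150:300,200:480],(720,290))]))
s=bot.read_state(); print(s['eef_pos'],yaw())
E
```

```text
clock 13.95 tcp [494.7   2.1 385.7]
clock 14.0 tcp [495.5   2.  387.6]
[0.49506068 0.00225046 0.38542082] (np.float64(89.44), array([ 0.007,  0.002, -1.   ]))
```

View pics/k_crop.png

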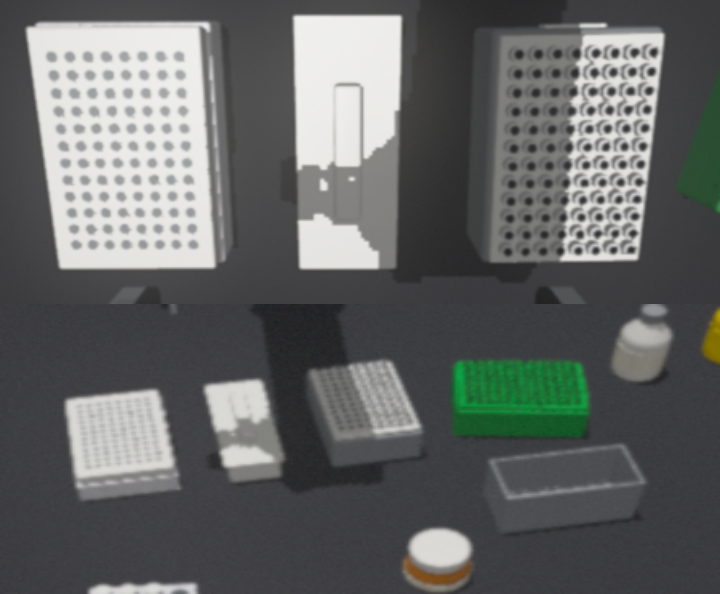

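```bash
python3 - <<'E'
from h import *
c=np.load('pics/k_wrist.npy',allow_pickle=True).item()
for z in (.035,.040): quad(c,np.array([(293,15),(402.5,14),(399.5,268),(298.5,268.5)])/1.6+[110,120],z)
E
```

```text
[[426.1, -24.3], [426.2, 30.2], [562.1, 30.5], [561.9, -25.8]] sides [ 54.5 136.   56.2 135.7] ctr [494.1   2.7] dirs [179.75 -90.18]
[[426.2, -23.9], [426.2, 29.7], [560.0, 30.0], [559.8, -25.3]] sides [ 53.6 133.8  55.4 133.6] ctr [493.    2.6] dirs [179.75 -90.18]
```

Call:
arm_command --grip '[0,0,0,0,0]' --slide '[[13,21,0],[26,42,0],[39,63,0],[52,84,0],[65,105,0]]' --dr '[[0,0,-0.14],[0,0,-0.28],[0,0,-0.42],[0,0,-0.56],[0,0,-0.7]]'

```text
clock: 14.55
eef_pos: [0.5589, 0.1084, 0.3806]
tcp_rot: [-1.1, -2.941, 0.003]
contact_force: [-0.0, -1.2, -0.1]
gripper_width: 0.0854
```

Call:
arm_command --grip '[0,0,0,0,0]' --slide '[[13,21,0],[26,42,0],[39,63,0],[52,84,0],[65,105,0]]' --dr '[[0,0,-0.14],[0,0,-0.28],[0,0,-0.42],[0,0,-0.56],[0,0,-0.7]]'

```text
clock: 15.05
eef_pos: [0.624, 0.2134, 0.3803]
tcp_rot: [-2.042, -2.386, 0.004]
contact_force: [0.5, -0.2, -0.1]
gripper_width: 0.0854
```

Call:
arm_command --grip '[0,0,0,0]' --slide '[[15,25,0],[27,46,0],[27,46,0],[27,46,0]]' --dr '[[0,0,-0.12],[0,0,-0.17],[0,0,-0.17],[0,0,-0.17]]'

```text
clock: 15.45
eef_pos: [0.6506, 0.2586, 0.3802]
tcp_rot: [-2.23, -2.213, 0.005]
contact_force: [0.4, 0.4, -0.4]
gripper_width: 0.0852
```

```bash
python3 - <<'E'
from h import *
im,c=snap('wrist','l_wrist')
s=bot.read_state(); print(s['q'],s['eef_pos'],s['contact_force'],yaw())
E
```

```text
clock 15.45 tcp [650.6 258.6 380.2]
[-0.92760603  0.62473177  0.77910626  1.44351503 -0.44498799  1.25800278
 -0.11508972] [0.65066076 0.25744012 0.38082787] [-0.13482381 -0.6764033  -0.20194684] (np.float64(-0.55), array([-0.002, -0.002, -1.   ]))
```

View pics/l_wrist.png

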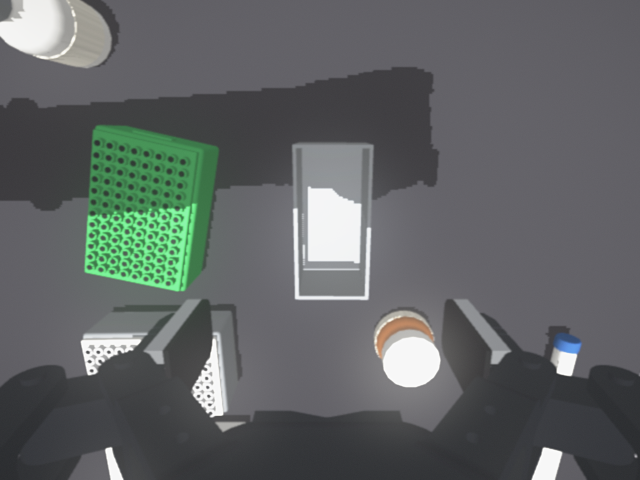

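```bash
python3 - <<'E'
from h import *
c=np.load('pics/l_wrist.npy',allow_pickle=True).item()
quad(c,[(292,143),(373,143),(369,299.5),(295,299.5)],.065)
E
```

```text
[[625.3, 317.7], [683.2, 317.3], [682.9, 196.0], [623.8, 196.4]] sides [ 57.9 121.3  59.1 121.3] ctr [653.8 256.8] dirs [ 89.59 179.6 ]
```

Call:
arm_command --grip '[0,0,0,0,0]' --slide '[[3,-1,-45],[3,-1,-90],[3,-1,-135],[3,-1,-175],[3,-1,-184]]' --dr '[[0,0,0.003],[0,0,0.003],[0,0,0.003],[0,0,0.003],[0,0,0.003]]'

```text
clock: 16.0
eef_pos: [0.6512, 0.2556, 0.1931]
tcp_rot: [-2.227, -2.21, 0.014]
contact_force: [-0.8, -0.8, 0.4]
gripper_width: 0.0854
```

Call:
arm_command --grip '[0.3,1,1,1,1]' --slide '[[0,0,0],[0,0,0],[0,0,0],[0,0,0],[0,0,0]]' --dr '[[0,0,0],[0,0,0],[0,0,0],[0,0,0],[0,0,0]]' --grip_force 25

```text
clock: 16.5
eef_pos: [0.6551, 0.2575, 0.2009]
tcp_rot: [2.227, 2.214, 0.006]
contact_force: [-0.4, -0.8, 7.5]
gripper_width: 0.0573
```

Call:
arm_command --grip '[1,1,1,1,1]' --slide '[[0,0,30],[0,0,75],[0,0,115],[-13,-40,125],[-26,-80,125]]' --dr '[[0,0,0],[0,0,0],[0,0,0],[0,0,0.13],[0,0,0.26]]'

```text
clock: 17.0
eef_pos: [0.6286, 0.178, 0.3265]
tcp_rot: [1.908, 2.49, 0.008]
contact_force: [1.2, -1.4, -1.8]
gripper_width: 0.0579
```

Call:
arm_command --grip '[1,1,1,1,1]' --slide '[[-13,-40,0],[-27,-80,0],[-40,-120,0],[-54,-160,0],[-68,-200,0]]' --dr '[[0,0,0.13],[0,0,0.26],[0,0,0.39],[0,0,0.52],[0,0,0.65]]'

```text
clock: 17.5
eef_pos: [0.5591, -0.0241, 0.3238]
tcp_rot: [1.02, 2.971, 0.001]
contact_force: [1.2, -0.2, -1.0]
gripper_width: 0.0577
```

Call:
arm_command --grip '[1,1,1,1,1]' --slide '[[-13,-40,0],[-27,-80,0],[-40,-120,0],[-54,-160,0],[-68,-204,0]]' --dr '[[0,0,0.13],[0,0,0.26],[0,0,0.39],[0,0,0.52],[0,0,0.659]]'

```text
clock: 18.0
eef_pos: [0.4913, -0.2272, 0.3238]
tcp_rot: [0.004, 3.14, 0.001]
contact_force: [0.6, 0.0, -1.2]
gripper_width: 0.0575
```

Call:
arm_command --grip '[1,1]' --slide '[[0,0,0],[0,0,0]]' --dr '[[0,0,0],[0,0,0]]'

```text
clock: 18.2
eef_pos: [0.4912, -0.2278, 0.3238]
tcp_rot: [0.022, 3.141, 0.0]
contact_force: [-0.3, 1.0, -0.2]
gripper_width: 0.0575
```

```bash
python3 - <<'E'
from h import *
im,c=snap('wrist','m_wrist')
s=bot.read_state(); print(s['q'],s['eef_pos'],s['contact_force'],s['gripper_width'],yaw())
E
```

```text
clock 18.2 tcp [ 491.2 -227.8  323.8]
[-0.10805394  0.32640657  0.56049907  1.90071814 -0.20923881  0.97158813
  2.1074726 ] [ 0.49200687 -0.22605498  0.32353326] [-0.46887409  0.05591313 -0.71227822] 0.0578853445488068 (np.float64(89.38), array([ 0.001,  0.001, -1.   ]))
```

View pics/m_wrist.png

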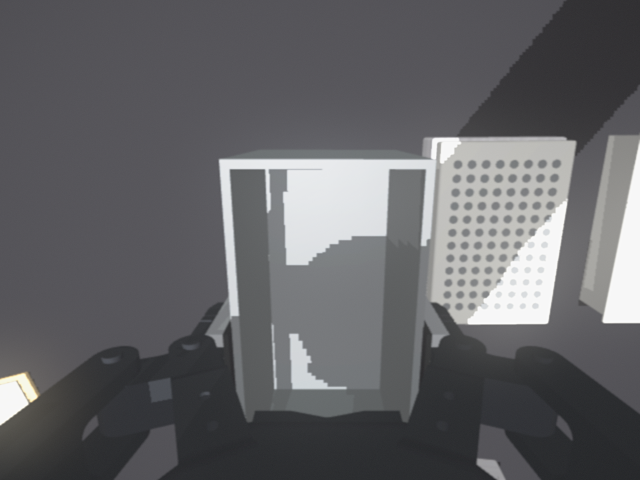

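```bash
python3 - <<'E'
from h import *
c=np.load('pics/m_wrist.npy',allow_pickle=True).item()
print(np.round([onz(c,u,159.5,.1876)*1000 for u in (221,435.5)],1))
quad(c,[(457,165),(557.5,163.5),(546.5,306.5),(450,307)],.042)
E
```

```text
[[ 430.5 -255.9  187.6]
 [ 431.3 -198.5  187.6]]
[[445.0, -144.5], [445.0, -80.3], [544.7, -73.7], [544.1, -142.0]] sides [ 64.2 100.   68.3  99.1] ctr [ 494.7 -110.1] dirs [-177.35  -90.23]
```

Call:
arm_command --grip '[1,1,1,1,1]' --slide '[[2,1,-40],[2,1,-80],[2,1,-100],[2,1,-100],[2,1,-100]]' --dr '[[0,0,0],[0,0,0],[0,0,0],[0,0,0],[0,0,0]]'

```text
clock: 18.75
eef_pos: [0.495, -0.2239, 0.2236]
tcp_rot: [0.011, 3.141, 0.0]
contact_force: [0.7, -0.1, -1.0]
gripper_width: 0.0578
```

```bash
python3 - <<'E'
from h import *
im,c=snap('wrist','n_wrist')
s=bot.read_state(); print(s['eef_pos'],yaw())
z=s['eef_pos'][2]-.1359
print(np.round([onz(c,u,159.5,z)*1000 for u in (221,435.5)],1))
E
```

```text
clock 18.75 tcp [ 495.  -223.9  223.6]
[ 0.49526802 -0.22449376  0.2244508 ] (np.float64(89.56), array([ 0.002, -0.   , -1.   ]))
[[ 434.4 -252.2   88.6]
 [ 434.8 -195.4   88.6]]
```

View pics/n_wrist.png

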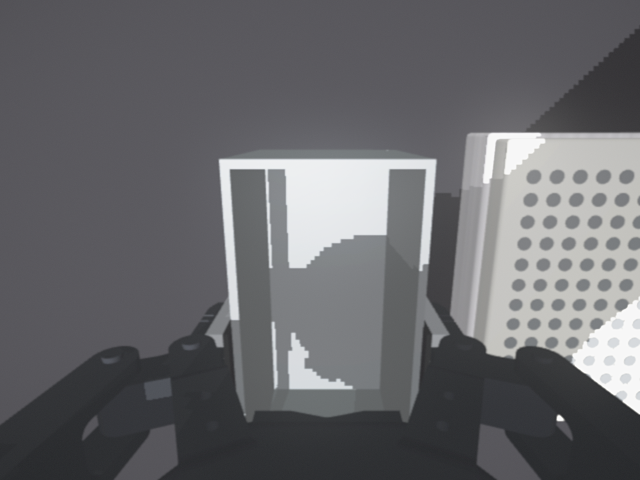

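Call:
arm_command --grip '[1,1,1,1]' --slide '[[-1,-2,-15],[-1,-2,-22],[-1,-2,-24],[-1,-2,-24]]' --dr '[[0,0,0],[0,0,0],[0,0,0],[0,0,0]]'

```text
clock: 19.2
eef_pos: [0.4933, -0.2274, 0.2006]
tcp_rot: [0.015, 3.141, 0.002]
contact_force: [-3.4, 3.0, 12.6]
gripper_width: 0.0576
```

Call:
arm_command --grip '[0.25,0.15,0,0]' --slide '[[0,0.5,0],[0,0.5,0],[0,0.5,0],[0,0.5,0]]' --dr '[[0,0,0],[0,0,0],[0,0,0],[0,0,0]]'

```text
clock: 19.6
eef_pos: [0.4931, -0.2265, 0.199]
tcp_rot: [-0.014, -3.141, -0.0]
contact_force: [0.6, 0.8, -0.5]
gripper_width: 0.0856
```

Call:
arm_command --grip '[0,0,0,0,0]' --slide '[[0,0,30],[0,0,75],[0,10,120],[0,40,150],[0,80,180]]' --dr '[[0,0,0],[0,0,0],[0,0,0],[0,0,0],[0,0,0]]'

```text
clock: 20.1
eef_pos: [0.4927, -0.1476, 0.381]
tcp_rot: [0.022, 3.14, -0.002]
contact_force: [1.0, 1.6, -0.1]
gripper_width: 0.0852
```

Call:
arm_command --grip '[0,0,0,0,0]' --slide '[[-10,40,20],[-20,80,40],[-30,100,80],[-30,100,100],[-30,100,100]]' --dr '[[0,0,0],[0,0,0],[0,0,0],[0,0,0],[0,0,0]]'

```text
clock: 20.6
eef_pos: [0.4637, -0.0461, 0.4823]
tcp_rot: [0.011, 3.135, 0.002]
contact_force: [-0.2, 0.5, -0.2]
gripper_width: 0.0853
```

```bash
python3 - <<'E'
from h import *
im,c=snap('wrist','o_wrist')
s=bot.read_state(); print(s['eef_pos'],yaw())
E
```

```text
clock 20.6 tcp [463.7 -46.1 482.3]
[ 0.46324086 -0.04654122  0.48030444] (np.float64(89.51), array([ 0.003,  0.001, -1.   ]))
```

View pics/o_wrist.png

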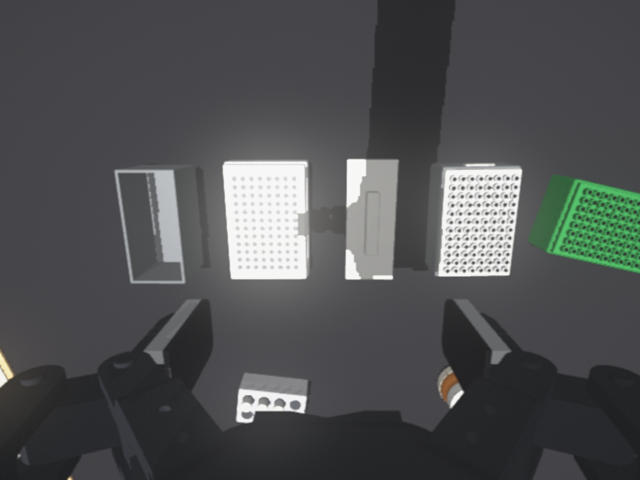

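```bash
python3 - <<'E'
from h import *
im=cv2.imread('pics/o_wrist.png')
cv2.imwrite('pics/o_c1.png',cv2.resize(im[150:295,105:320],None,fx=3.7,fy=4,interpolation=cv2.INTER_CUBIC))
cv2.imwrite('pics/o_c2.png',cv2.resize(im[150:295,325:540],None,fx=3.7,fy=4,interpolation=cv2.INTER_CUBIC))
E
```

```text
(no output)
```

View pics/o_c1.png

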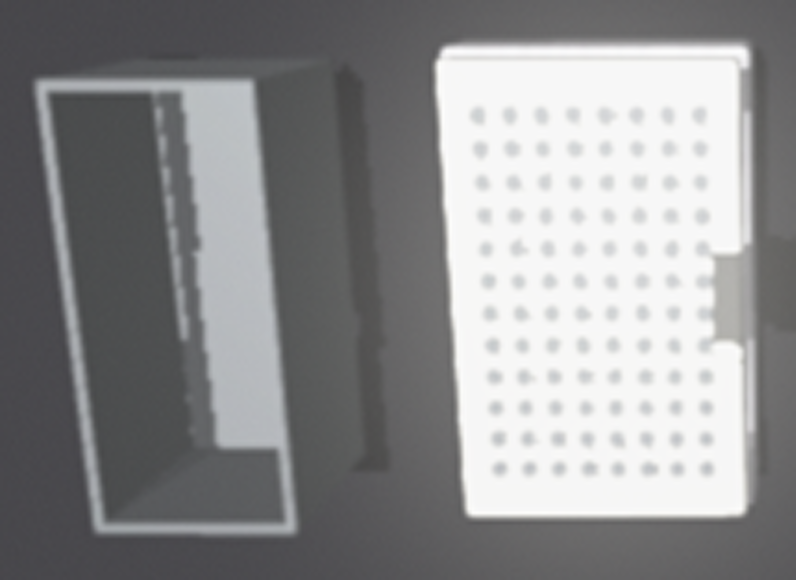

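View pics/o_c2.png

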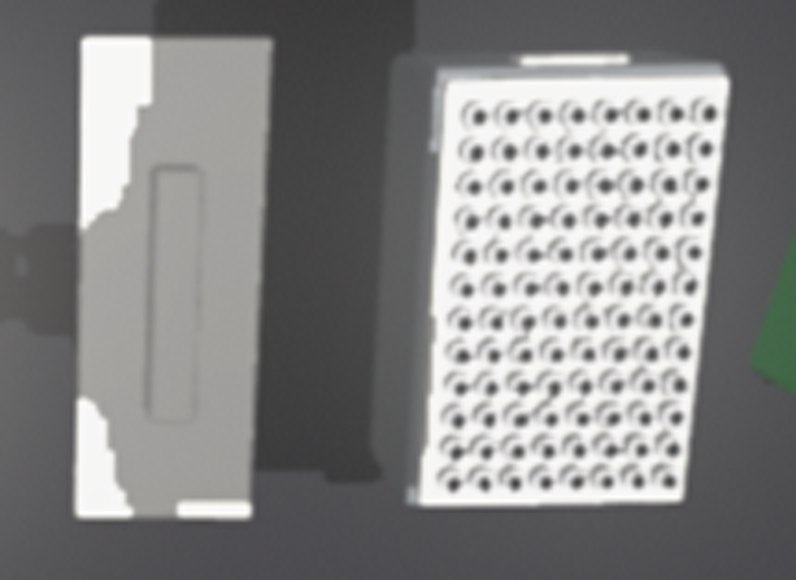

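```bash
python3 - <<'E'
from h import *
c=np.load('pics/o_wrist.npy',allow_pickle=True).item()
f=lambda p,x:np.array(p)/[3.7,4]+[x,150]
quad(c,f([(36,80),(256,79),(296,534),(96,534)],105),.065)
quad(c,f([(478,115),(700,115),(707,469),(500,469)],105),.042)
quad(c,f([(81,38),(272,37),(252,517),(76,518)],325),.035)
quad(c,f([(479,117),(709,113),(671,483),(453,484)],325),.058)
E
```

```text
[[432.9, -255.6], [433.1, -196.9], [553.8, -199.1], [553.3, -257.1]] sides [ 58.8 120.7  58.  120.4] ctr [ 493.3 -227.2] dirs [179.14 -90.29]
[[445.1, -143.7], [445.5, -80.5], [544.4, -81.3], [544.0, -144.2]] sides [63.2 99.  62.9 98.9] ctr [ 494.7 -112.5] dirs [179.63 -90.41]
[[426.5, -24.7], [426.6, 29.9], [562.5, 29.6], [562.4, -25.3]] sides [ 54.6 135.9  54.9 135.9] ctr [494.5   2.3] dirs [179.81 -90.11]
[[445.2, 83.2], [444.6, 146.2], [544.3, 147.7], [544.2, 83.8]] sides [62.9 99.7 63.8 98.9] ctr [494.6 115.2] dirs [-179.39  -89.82]
```

Row spacing measures 114.7, 114.8 and 113 mm, and everything is parallel. Next is the bottle: the white one at top-view pixel (188,295), not the yellow one at (148,300).

Call:
arm_command --grip '[0,0,0,0,0]' --slide '[[0,45,0],[0,90,0],[0,135,0],[0,180,0],[0,225,0]]' --dr '[[0,0,0],[0,0,0],[0,0,0],[0,0,0],[0,0,0]]'

```text
clock: 21.15
eef_pos: [0.4629, 0.1793, 0.4773]
tcp_rot: [-0.017, -3.139, 0.002]
contact_force: [0.8, -0.2, -1.0]
gripper_width: 0.0858
```

Call:
arm_command --grip '[0,0,0,0,0]' --slide '[[-4,45,-15],[-8,90,-30],[-13,135,-45],[-13,180,-60],[-13,215,-60]]' --dr '[[0,0,0],[0,0,0],[0,0,0],[0,0,0],[0,0,0]]'

```text
clock: 21.65
eef_pos: [0.4489, 0.3951, 0.4143]
tcp_rot: [-0.013, -3.136, 0.008]
contact_force: [0.9, -0.5, -0.7]
gripper_width: 0.0852
```

Call:
arm_command --grip '[0,0]' --slide '[[0,0,0],[0,0,0]]' --dr '[[0,0,0],[0,0,0]]'

```text
clock: 21.85
eef_pos: [0.4502, 0.3932, 0.4169]
tcp_rot: [-0.014, -3.139, 0.005]
contact_force: [1.1, -0.1, 0.7]
gripper_width: 0.0857
```

```bash
python3 - <<'E'
from h import *
im,c=snap('wrist','p_wrist')
s=bot.read_state(); print(s['q'],s['eef_pos'],yaw())
E
```

```text
clock 21.85 tcp [450.2 393.2 416.9]
[-0.90519596  0.29814252  0.14761774  1.65287359 -0.04514988  1.19707701
  0.81243584] [0.45076319 0.39202873 0.4176268 ] (np.float64(89.37), array([-0.001, -0.003, -1.   ]))
```

View pics/p_wrist.png

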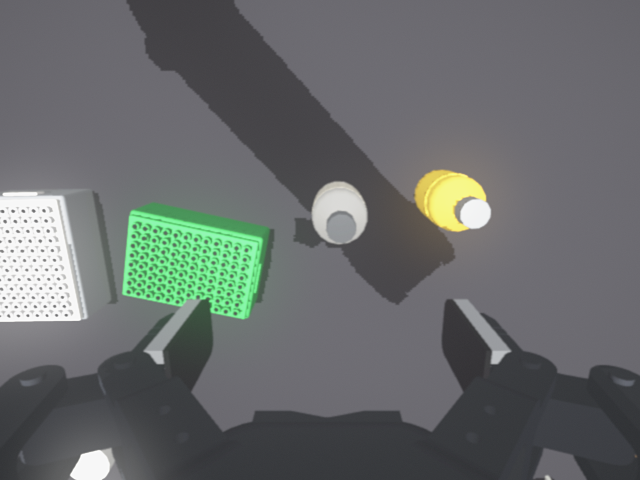

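```bash
python3 - <<'E'
from h import *
im=cv2.imread('pics/p_wrist.png'); c=np.load('pics/p_wrist.npy',allow_pickle=True).item()
cv2.imwrite('pics/p_crop.png',cv2.resize(im[170:260,295:500],None,fx=3.8,fy=5,interpolation=cv2.INTER_CUBIC))
print(onz(c,341,227,.105), onz(c,341,227,.1))
E
```

```text
[0.45008602 0.40199767 0.105     ] [0.45128009 0.40215644 0.1       ]
```

View pics/p_crop.png

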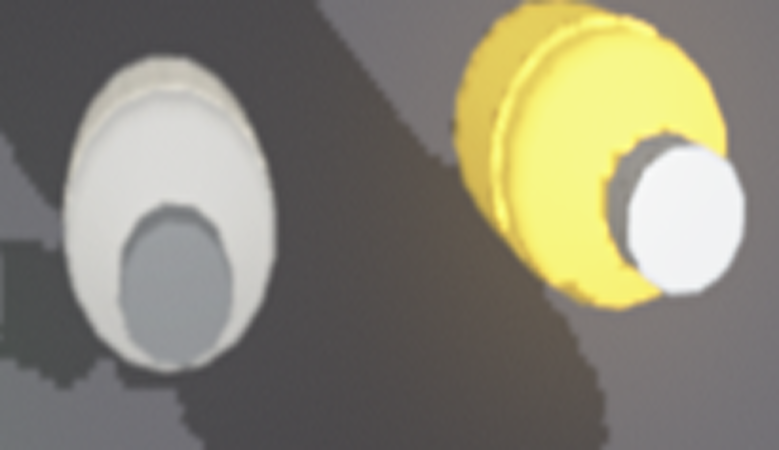

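Call:
arm_command --grip '[0,0,0,0,0]' --slide '[[0,9.5,-20],[0,9.5,-60],[0,9.5,-100],[0,9.5,-145],[0,9.5,-185]]' --dr '[[0,0,0],[0,0,0],[0,0,0],[0,0,0],[0,0,0]]'

```text
clock: 22.4
eef_pos: [0.4509, 0.4002, 0.2326]
tcp_rot: [0.02, 3.141, -0.002]
contact_force: [0.6, -0.3, -0.7]
gripper_width: 0.0855
```

Call:
arm_command --grip '[0,0,0]' --slide '[[0,0,-18],[0,0,-18],[0,0,-18]]' --dr '[[0,0,0],[0,0,0],[0,0,0]]'

```text
clock: 22.7
eef_pos: [0.4511, 0.4016, 0.2169]
tcp_rot: [0.018, 3.141, -0.0]
contact_force: [-0.0, -0.0, 0.8]
gripper_width: 0.0856
```

Call:
arm_command --grip '[0.3,1,1,1,1]' --slide '[[0,0,0],[0,0,0],[0,0,0],[0,0,0],[0,0,0]]' --dr '[[0,0,0],[0,0,0],[0,0,0],[0,0,0],[0,0,0]]' --grip_force 30

```text
clock: 23.2
eef_pos: [0.4508, 0.4032, 0.218]
tcp_rot: [0.015, 3.14, 0.003]
contact_force: [-1.3, -1.1, 6.2]
gripper_width: 0.0468
```

Call:
arm_command --grip '[1,1,1,1,1]' --slide '[[0,0,20],[0,0,55],[0,0,95],[5,-15,125],[20,-50,130]]' --dr '[[0,0,0],[0,0,0],[0,0,0],[0,0,0],[0,0,0]]'

```text
clock: 23.7
eef_pos: [0.4692, 0.3572, 0.3509]
tcp_rot: [0.002, 3.136, 0.014]
contact_force: [0.4, -0.2, -1.9]
gripper_width: 0.0467
```

Call:
arm_command --grip '[1,1,1,1,1]' --slide '[[16,-40,0],[32,-80,0],[48,-120,0],[64,-160,0],[80,-200,0]]' --dr '[[0,0,0],[0,0,0],[0,0,0],[0,0,0],[0,0,0]]'

```text
clock: 24.2
eef_pos: [0.5502, 0.1513, 0.3463]
tcp_rot: [-0.014, -3.142, -0.001]
contact_force: [0.4, -0.3, -1.4]
gripper_width: 0.0463
```

Call:
arm_command --grip '[1,1,1,1,1]' --slide '[[16,-40,0],[32,-80,0],[48,-120,0],[62,-152,0],[62,-152,0]]' --dr '[[0,0,0],[0,0,0],[0,0,0],[0,0,0],[0,0,0]]'

```text
clock: 24.7
eef_pos: [0.6129, -0.0061, 0.3465]
tcp_rot: [0.029, 3.14, -0.007]
contact_force: [-0.7, -0.4, -1.2]
gripper_width: 0.0465
```

Call:
arm_command --grip '[1,1]' --slide '[[0,0,0],[0,0,0]]' --dr '[[0,0,0],[0,0,0]]'

```text
clock: 24.9
eef_pos: [0.6117, 0.0026, 0.3459]
tcp_rot: [-0.011, -3.141, -0.002]
contact_force: [-1.0, 0.6, -1.8]
gripper_width: 0.0467
```

```bash
python3 - <<'E'
from h import *
im,c=snap('wrist','q_wrist')
s=bot.read_state(); print(s['q'],s['eef_pos'],s['contact_force'],s['gripper_width'],yaw())
E
```

```text
clock 24.9 tcp [611.7   2.6 345.9]
[-0.30873778  0.39388362  0.30509597  1.70590051 -0.13388372  1.06283875
  1.60432293] [0.61171912 0.00296362 0.34600888] [ 0.32576579 -0.51284898 -2.22212953] 0.04655478090544069 (np.float64(89.64), array([-0.001,  0.001, -1.   ]))
```

View pics/q_wrist.png

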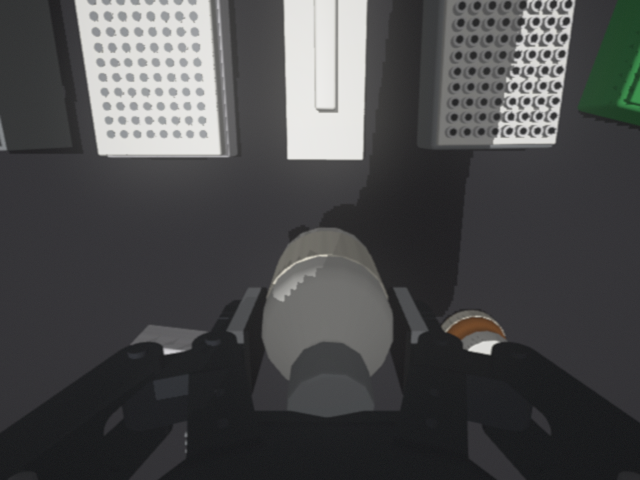

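Call:
arm_command --grip '[1,1,1,1,1]' --slide '[[1.5,-1.5,-35],[1.5,-1.5,-75],[1.5,-1.5,-105],[1.5,-1.5,-115],[1.5,-1.5,-115]]' --dr '[[0,0,0],[0,0,0],[0,0,0],[0,0,0],[0,0,0]]'

```text
clock: 25.45
eef_pos: [0.6129, 0.0008, 0.23]
tcp_rot: [-0.011, -3.138, -0.0]
contact_force: [-0.3, 0.3, -0.9]
gripper_width: 0.0467
```

```bash
python3 - <<'E'
from h import *
c=np.load('pics/q_wrist.npy',allow_pickle=True).item()
print([onz(c,u,160,.035) for u in (287,364.5)])
print(onz(c,328,228,.128))
im,c=snap('wrist','r_wrist')
s=bot.read_state(); print(s['eef_pos'],yaw())
E
```

```text
[array([ 0.56246162, -0.02569582,  0.035     ]), array([0.56284106, 0.0294974 , 0.035     ])]
[0.58989907 0.0029704  0.128     ]
clock 25.45 tcp [612.9   0.8 230. ]
[6.13854917e-01 3.97208885e-04 2.31670048e-01] (np.float64(89.56), array([ 0.,  0., -1.]))
```

View pics/r_wrist.png

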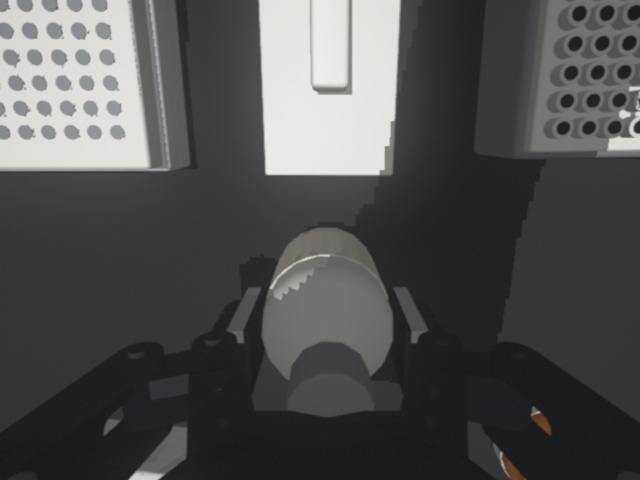

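Call:
arm_command --grip '[1,1,1,1]' --slide '[[-2,0.7,-7],[-2,0.7,-12],[-2,0.7,-13],[-2,0.7,-13]]' --dr '[[0,0,0],[0,0,0],[0,0,0],[0,0,0]]'

```text
clock: 25.9
eef_pos: [0.6117, 0.0001, 0.2185]
tcp_rot: [0.014, 3.141, 0.0]
contact_force: [0.6, 0.1, -2.6]
gripper_width: 0.0467
```

Call:
arm_command --grip '[1,1,1]' --slide '[[0,1,-1],[0,1,-1.5],[0,1,-1.5]]' --dr '[[0,0,0],[0,0,0],[0,0,0]]'

```text
clock: 26.2
eef_pos: [0.6121, 0.0005, 0.218]
tcp_rot: [0.015, 3.14, -0.0]
contact_force: [-1.4, -1.9, 4.6]
gripper_width: 0.0466
```

Contact with the bench. I release and rise straight up.

Call:
arm_command --grip '[0.35,0.25,0,0,0]' --slide '[[0,0,0],[0,0,0],[0,0,0],[0,0,0],[0,0,0]]' --dr '[[0,0,0],[0,0,0],[0,0,0],[0,0,0],[0,0,0]]'

```text
clock: 26.7
eef_pos: [0.6116, 0.0013, 0.2166]
tcp_rot: [-0.014, -3.141, -0.0]
contact_force: [-0.6, 0.1, -0.3]
gripper_width: 0.0854
```

Call:
arm_command --grip '[0,0,0,0,0]' --slide '[[0,0,30],[0,0,75],[0,0,120],[0,0,165],[-20,0,200]]' --dr '[[0,0,0],[0,0,0],[0,0,0],[0,0,0],[0,0,0]]'

```text
clock: 27.2
eef_pos: [0.593, 0.0013, 0.4198]
tcp_rot: [0.014, 3.137, 0.0]
contact_force: [0.5, -0.1, -0.0]
gripper_width: 0.0855
```

Call:
arm_command --grip '[0,0,0,0,0]' --slide '[[-40,0,20],[-60,-10,40],[-60,-20,60],[-60,-20,60],[-60,-20,60]]' --dr '[[0,0,0],[0,0,0],[0,0,0],[0,0,0],[0,0,0]]'

```text
clock: 27.7
eef_pos: [0.5316, -0.0187, 0.4767]
tcp_rot: [0.015, 3.141, 0.001]
contact_force: [-0.6, 0.3, 0.3]
gripper_width: 0.0857
```

```bash
python3 - <<'E'
from h import *
im,c=snap('wrist','s_wrist')
s=bot.read_state(); print(s['eef_pos'],yaw(),s['contact_force'])
E
```

```text
clock 27.7 tcp [531.6 -18.7 476.7]
[ 0.53158322 -0.01827499  0.47579965] (np.float64(89.51), array([-0.001,  0.   , -1.   ])) [0.42039492 0.0325112  0.038285  ]
```

View pics/s_wrist.png

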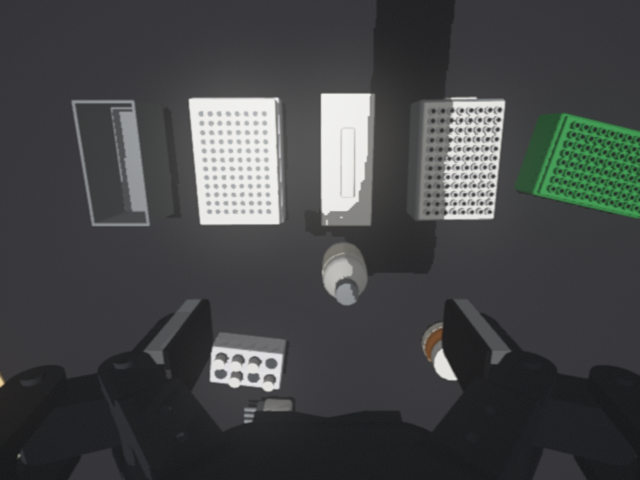

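```bash
python3 - <<'E'
from h import *
im=cv2.imread('pics/s_wrist.png'); c=np.load('pics/s_wrist.npy',allow_pickle=True).item()
o=(300,85)
cv2.imwrite('pics/s_crop.png',cv2.resize(im[85:315,300:400],None,fx=4,fy=2.6,interpolation=cv2.INTER_CUBIC))
print(np.round(onz(c,346.5,294,.105)*1000,1))
quad(c,[(73,101.5),(135,101.5),(148.5,225.5),(91.5,225)],.065)
quad(c,[(321,94.5),(374.5,94.5),(372,225),(322,225)],.035)
# predicted pixels of base front & jar/tube block from initial top
print(proj(c,[.594,.0012,0]))
E
python3 - <<'E'
from h import *
im,c=snap('top','s_top')
E
```

```text
[612.5  -1.3 105. ]
[[434.0, -254.7], [434.6, -197.0], [553.1, -200.1], [552.1, -257.7]] sides [ 57.7 118.6  57.6 118.1] ctr [ 493.5 -227.4] dirs [178.52 -90.79]
[[427.3, -24.1], [427.8, 29.4], [561.8, 29.8], [561.3, -24.8]] sides [ 53.5 134.   54.6 134. ] ctr [494.6   2.6] dirs [179.95 -90.53]
[344.31484515 244.56793974]
clock 27.75 tcp [531.6 -18.3 475.8]
```

View pics/s_crop.png

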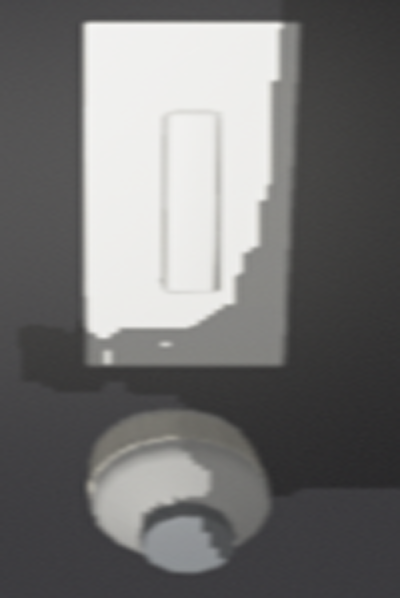

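View pics/s_top.png

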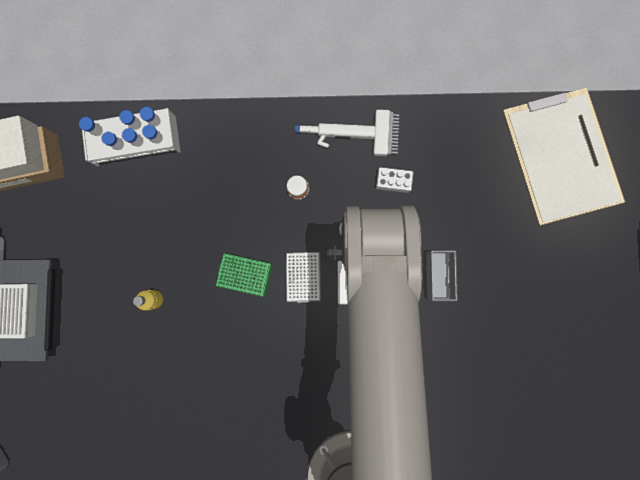

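```bash
python3 - <<'E'
from h import *
im,c=snap('scene','t_scene')
cv2.imwrite('pics/t_crop.png',cv2.resize(im[150:330,80:440],None,fx=2.2,fy=2.2,interpolation=cv2.INTER_CUBIC))
E
```

```text
clock 27.8 tcp [531.6 -18.1 475.4]
```

View pics/t_crop.png

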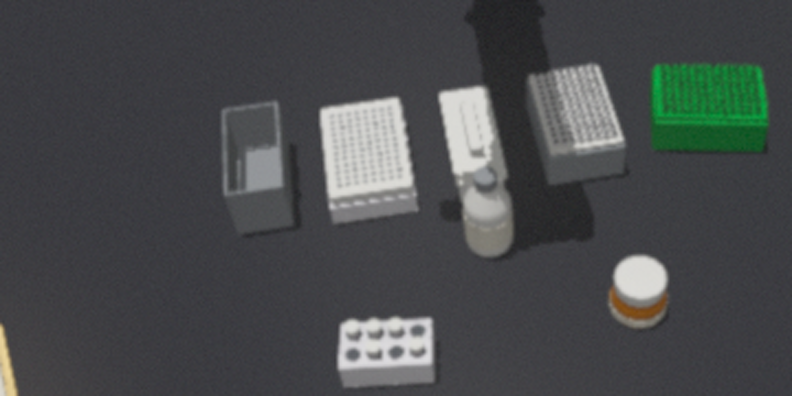

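The scene view shows the row in order, the lid flat and the bottle upright behind the reservoir. The jar, tube block and look-alikes haven't moved, and the arm is clear. I'm handing in.

```bash
python3 -c "
from bench import bot
print(bot.close_job())"
```

```text
the job is handed in; nothing more can be done
None
```

The bench is laid out as asked and the job is handed in, at about 28 s on the robot's clock. From left to right the row is tip box, reservoir with its lid on, PCR plate, tub. The bottle stands behind the reservoir.

My last checks with the wrist camera, which is good to about 2 mm:

- **Spacing:** centre to centre, the gaps are about 113 mm (tip box to reservoir), 114.8 mm (reservoir to plate) and 114.7 mm (plate to tub). The first two were taken at the lid, which sits about 1 mm to the left of the reservoir's centre, within the plug's play.
- **Line and angle:** all centres lie within about 2 mm of one straight line, and the long sides are parallel to about 1°.
- **Lid:** it lies flat. Its outline comes out at 136 mm if it sits at the seated height, and contact came at that height.
- **Bottle:** it is upright with about 30 mm of free bench to the reservoir, and about 2 mm off the reservoir's centre line.
- **Left alone:** the jar, tube block, green box and yellow bottle look unmoved in the pictures. The plate and tip box stayed in place within measuring error.

Two readings disagreed slightly. In the last wrist picture the tub's length came out as 118 mm instead of 120, from rough corner picks. The bottle's cap and its base gave positions about 2.5 mm apart along the centre line. I left both as they were, since they are close to the measuring error.

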